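Close the dishwasher-tablet box by tucking its flap

TASK

Close the dishwasher-tablet box on the kitchen counter: with the fingertips, fold its hinged white flap over the opening against its light spring, and while pressing it flat push it by its ridge towards the lip until its edge is tucked well beneath the lip and it stays shut by itself. Only push: do not lift or shift the box, and leave it and the things around it standing where they are. Then take the fingers away.

Things in the scene. Friction and masses are not known exactly. Their poses are not given: they have to be found in the camera images.
- caddy: the tablet box: open grey plastic box of dishwasher tablets, 180 mm long (its x) x 160 wide (its y), rim 75 high, loose on the counter, heavy (2 to 3 kg). Origin: centre of its underside; x points from the hinge side (roughly towards the robot) to the lip side, z up. At the lip side a ledge, top 79 above the counter, carries the lip
- hinge_line (a point): middle of the flap's hinge axis, fixed on the box at x = -85, y = 0, 81 mm above the counter; the axis runs along the box's y
- lip_edge (a point): middle of the lip's lower edge on the hinge side, at x = 62, y = 0 of the box, 89 mm above the counter. The lip is a plate 110 wide and 4 thick over the ledge, from x = 62 to x = 90, underside 89 and top 93 above the counter; the slot under it is 10 high, open towards the hinge, closed from x = 82
- flap_edge (a point): middle of the flap's free edge, half-way through its thickness. The flap is a white rigid plate 150 mm wide and 4 thick, reaching from 10 to 140 from the hinge axis while drawn back
- ridge (a point): middle of the crest of the thumb ridge: a straight bar 70 mm long (along the hinge), 8 thick and 12 high on the flap's outer face (the upper face when folded over), its middle 85 from the hinge axis while drawn back, its crest 14 from the plate's mid-plane
- flap (a joint): fold angle in rad: 0 flat over the box, 1.57 upright, more leans back away from the box (stop 2.1). A light spring opens it: holding it flat takes about 2 N at the ridge; let go untucked it springs up. Tucked, it rests against the lip's underside at about 0.04; on top of the lip it reads 0.09 or more
- tuck (a joint): how far the flap has slid out along its plane, away from the hinge, in m: 0 drawn back (as at the start), 0.020 the stop. It slides in a slotted hinge against about 2.5 N of friction and stays where left. Flat and drawn back, its edge is 7 mm short of the lip; at 0.020 it is 13 mm beneath it
- tumbler: clear glass tumbler, 68 across and 95 tall, beside the tablet box on its left; a bystander; sizes in mm, origin at its underside
- jar: amber glass jar with a steel cap, 66 across and 85 tall, beside the tablet box on its right; a bystander; sizes in mm, origin at its underside
- mug: white mug, 78 across and 90 tall, farther off to the left; a bystander; sizes in mm, origin at its underside
- bowl: blue bowl, 140 across and 60 tall, farther off to the left; a bystander; sizes in mm, origin at its underside
- soap: green washing-up bottle, 60 across and 180 tall, farther off to the right; a bystander; sizes in mm, origin at its underside
- brush: wooden-handled brush 220 long lying on the counter on the right; a bystander; size in mm

How it is judged (in metres and radians):
On the way:
1. the flap is folded over the opening (value of joint flap below 0.6 rad), for 0.05 s.
At the end, for the whole second after the job is handed in: The flap lies folded over (fold angle under 0.065 rad) with its edge at least 5 mm beneath the lip (slid out more than 12 mm), held by the lip alone and at rest; the box stands flat on the counter, within 20 mm of where it was (value of joint flap below 0.065 rad and value of joint tuck above 0.012 m and velocity of joint flap between -0.1 and 0.1 rad/s and distance of caddy from where it was at the start of the episode below 0.02 m and angle between caddy's own z axis and vertical below 0.05 rad and linear speed of caddy below 0.02 m/s); the robot touches nothing.
It fails at once if the tablet box is shoved more than 20 mm or lifted or tipped (distance of caddy from where it was at the start of the episode above 0.02 m or height (world z) of caddy above 0.012 m or angle between caddy's own z axis and vertical above 0.15 rad).
It fails at once if a bystander is moved more than 30 mm, carried or knocked over (distance of any of tumbler, jar, mug, bowl, soap, brush from where it was at the start of the episode above 0.03 m or angle between any of tumbler, jar, mug, bowl, soap's own z axis and vertical above 0.5 rad).
It also fails if it takes over 45 s, if anything falls off the work surface, if the arm or the gripper's body presses on something with over 40 N, if the wrist force passes 120 N, or if a joint passes its speed limit or range.

ROBOT

A 7-joint arm with a two-finger parallel gripper is mounted at the origin on the work surface. World frame = base frame: x ahead of the robot, y to its left, z up, the work surface at z = 0. Lengths are in mm, angles in rad, forces in N, time in s.
With the tool pointing down it reaches from about 400 to 850 mm from the base axis. Payload 4.4 kg.
Tool frame: the origin (TCP) lies midway between the tips of the shut fingers; the grasp point (between the pads) lies behind it (grasp_offset is the z of the grasp point in the tool frame, in mm); z points along the fingers, x is the direction in which the jaws open and shut, and the axes are right-handed (so a half turn about z gives the same grasp; the last joint's range is limited). The gripper opens to 94 mm and grips with 3 to 60 N. Pads are 16 mm wide; open, the fingers measure 119 mm over their backs; the gripper's body (75 mm by 177 mm) begins 78 mm behind the grasp point.
Start: joints at [1.044, 0.628, 0.038, 1.517, -0.027, 0.996, -0.02], TCP at [289.061, -582.204, 205.478] pointing down, gripper open.
Joint ranges: [-3.06, 3.06], [-0.37, 2.12], [-1.25, 1.32], [0.18, 2.47], [-1.1, 4.24], [0.23, 1.98], [-2.94, 2.94]. Speed limits (rad/s): [2.57, 2.57, 3.14, 3.14, 3.14, 3.14, 3.14].

INTERFACE

Orientations are given as a rotation vector (axis times angle).
In Python, from cell import observe, snapshot, job_done, grasp_offset gives the robot as it stands.
- The arm moves only by the tool jog_arm, never from a script. Its argument "targets" is a list of rows, each a list of 2 entries, a list of its own where there are three numbers: the shift along the tool's x, y, z in cm, then the turn, a rotation vector about the tool's x, y, z in rad. A call has 1 to 5 rows; each row shifts and turns the pose as measured when the row begins, along the tool's axes as they then stand; what a row does not reach is not made up. A row lasts 1/10 s, in which the tool goes at most 50 mm and 8.59 degrees, less where a joint would pass 70% of its speed; a pose out of reach is approached as far as the arm can. A call is refused whole if a number of a shift passes 5 or a number of a turn 0.15, either way. A call with a gripper value outside its range is refused whole. "grip" is the gripper command: -1 is shut, 1 is fully open, values between are in proportion, set as the call begins (left out, the last holds). The fingers move at their own pace and stop on an object; "force" is the grip in N (left out, the last holds). Time passes only in rows, so rows that do not move let the fingers close. It gives the time, the measured TCP pose, the force and the opening at its end, in the units of the state.
- observe(): the state, without advancing time (a new reading comes with each control period).
- snapshot(name): name is "scene" or "side" or "wrist"; returns a dict with "pixels" (400x640x3 uint8, red, green, blue), "range_z" (400x640 float32, mm along the optical axis (not along the pixel's ray), 0 where there is no reading), "fov_y" (degrees; the focal length in pixels is half the picture's height over the tangent of half this angle, whatever the lens; pixels are square), "cx", "cy" (the principal point, pixels), "pose" (4x4, takes a point from camera to world coordinates). Camera axes: x right, y down, z forward; pixel columns grow to the right and rows downward; lengths in mm; the calibration is good to about 2 mm. A picture is of the moment at which its call begins.
- job_done(): hands the job in, once; it reports no verdict.
The state is a dict: "time": time; "joint_positions": joint angles; "qvel": joint speeds; "joint_torque": joint torques, N m; "eef_pos": TCP position; "eef_rot": TCP orientation; "force": force on the tool from outside, world axes, zero at the start; "moment": the same for the moment, N m; "opening": opening from 0.0 (shut) to 1.0 (fully open).
Only numpy, scipy, OpenCV 4.12 (cv2) and the standard library are available. Lean on these libraries where they do the work, as an engineer would, in place of code of your own. Each camera call takes 0.05 s, during which the arm holds its last target. There are 200 camera calls.

## Working session

There is one attempt and no reset: what is moved stays moved. The work goes in short steps, Python scripts to look and compute and a tool call to move; the robot and the scene stay as the last step left them, time stands still between calls to the robot, and variables do not carry over. Pictures are saved under pics/ and viewed, about 8 in all and at most 12, crops included, and the job is handed in when it is done.

Besides the shell and the picture viewer there is one more tool, called after "Request:" by a JSON object that holds its "op" and its "data". jog_arm: Moves the arm, as the interface text tells. Its arguments: {"type":"object","properties":{"targets":{"type":"array"},"grip":{"type":"number"},"force":{"type":"number"}},"required":["targets"]}

```bash
mkdir -p pics; ls; cat > h.py <<'E'
import numpy as np, cv2
from cell import observe, snapshot, job_done, grasp_offset
from scipy.spatial.transform import Rotation as R
def cloud(s):
    d=s["range_z"]; f=200/np.tan(np.radians(s["fov_y"])/2)
    v,u=np.mgrid[:400,:640]
    p=np.stack([(u-s["cx"])/f*d,(v-s["cy"])/f*d,d],-1)
    P=np.array(s["pose"]); w=p@P[:3,:3].T+P[:3,3]
    w[d<=0]=np.nan
    return w
def save(s,n): cv2.imwrite(f"pics/{n}.png",s["pixels"][:,:,::-1])
E
python3 - <<'E'
from h import *
o=observe(); print(o, grasp_offset)
for n in("scene","side"):
    s=snapshot(n); save(s,n+"0"); np.save(n+"0.npy",cloud(s)); np.save(n+"0_rgb.npy",s["pixels"]); print(n,s["fov_y"],s["cx"],s["cy"],np.round(s["pose"],3).tolist())
a=cv2.imread("pics/scene0.png");b=cv2.imread("pics/side0.png")
cv2.imwrite("pics/both0.png",cv2.resize(np.vstack([a,b]),None,fx=.75,fy=.75))
E
```

```text
pics
{'time': 0.0, 'joint_positions': array([ 1.04420016,  0.62930346,  0.03843092,  1.51838509, -0.02698174,
        0.99627977, -0.01998889]), 'qvel': array([ 0.00176412,  0.00029421,  0.00026105, -0.00243563, -0.00195206,
       -0.00107864, -0.00183767]), 'joint_torque': array([ 3.38825257e-04, -5.49735332e+01,  1.14402082e+00, -1.86635596e+01,
       -5.21173887e-02,  2.36863521e-02,  1.83388142e-04]), 'eef_pos': array([ 288.75724882, -581.58936331,  204.57611012]), 'eef_rot': array([-2.66925519e+00,  1.65489964e+00,  2.50528989e-03]), 'force': array([ 0.49449716, -0.11247524, -0.05217351]), 'moment': array([ 0.06186402, -0.01497189, -0.02256384]), 'opening': 1.0026734975824352} -18.8
scene 52.53531488490896 317.4530036536379 205.35150762910143 [[0.612, 0.506, -0.608, 1416.822], [0.791, -0.392, 0.471, -720.526], [-0.0, -0.769, -0.64, 1028.507], [0.0, 0.0, 0.0, 1.0]]
side 47.02952784319188 320.8583811932055 209.67679505005765 [[-0.996, -0.039, 0.085, 408.472], [-0.094, 0.486, -0.869, 1396.042], [-0.007, -0.873, -0.488, 898.05], [0.0, 0.0, 0.0, 1.0]]
```

View pics/both0.png

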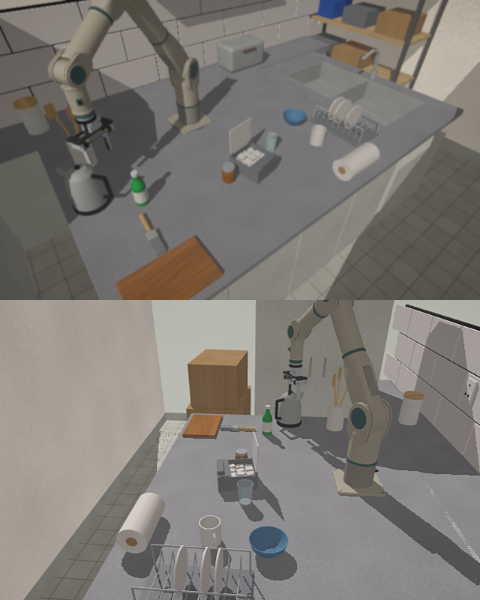

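The overview shows the box at scene px ~(340,213), with the white flap leaning up at (320,180). In the side view the box is at ~(317,228). The tumbler and jar stand on either side of it. Next I'll measure.

```bash
python3 - <<'E'
from h import *
for n,(u0,u1,v0,v1) in dict(scene=(285,385,150,250),side=(280,360,170,280)).items():
    w=np.load(n+"0.npy");rgb=np.load(n+"0_rgb.npy")
    c=rgb[v0:v1,u0:u1].astype(int); W=w[v0:v1,u0:u1]
    cv2.imwrite(f"pics/crop_{n}.png",cv2.resize(c[:,:,::-1].astype(np.uint8),(400,int(400*(v1-v0)/(u1-u0))),interpolation=cv2.INTER_CUBIC))
    z=W[...,2]
    for name,m in {"rim70-78":(z>68)&(z<77),"lip 85-98":(z>86)&(z<97),"high>105":z>105}.items():
        p=W[m]; print(n,name,len(p)); 
        if len(p): print(np.round(np.percentile(p,[2,25,50,75,98],axis=0)).tolist())
        if name=="high>105":
            q=p-np.median(p,0); U,S,V=np.linalg.svd(q,full_matrices=False); print("normal",V.round(3).tolist(), S)
        if name.startswith("rim"):
            r=cv2.minAreaRect(p[:,:2].astype(np.float32)); print(r)
a=cv2.imread("pics/crop_scene.png");b=cv2.imread("pics/crop_side.png")
H=max(a.shape[0],b.shape[0]); f=lambda i:np.vstack([i,np.zeros((H-i.shape[0],i.shape[1],3),np.uint8)])
cv2.imwrite("pics/crops.png",np.hstack([f(a),f(b)]))
E
```

```text
scene rim70-78 388
[[476.0, -137.0, 68.0], [522.0, -37.0, 71.0], [583.0, 27.0, 73.0], [635.0, 106.0, 75.0], [666.0, 220.0, 77.0]]
((567.5711669921875, 47.30436706542969), (179.266357421875, 376.0610656738281), 10.567802429199219)
scene lip 85-98 313
[[476.0, -116.0, 86.0], [518.0, 11.0, 89.0], [632.0, 52.0, 91.0], [647.0, 93.0, 93.0], [662.0, 222.0, 96.0]]
scene high>105 764
[[469.0, -57.0, 107.0], [478.0, -25.0, 137.0], [485.0, 12.0, 167.0], [492.0, 50.0, 195.0], [499.0, 89.0, 219.0]]
normal [[0.189, -0.982, -0.025], [0.021, 0.03, -0.999], [0.982, 0.188, 0.027]] [1233.25985495  941.93273045   49.36445072]
side rim70-78 299
[[472.0, -94.0, 68.0], [510.0, -42.0, 70.0], [536.0, 108.0, 73.0], [576.0, 129.0, 75.0], [635.0, 225.0, 77.0]]
((559.8131713867188, 67.73155212402344), (177.76272583007812, 339.0263366699219), 13.800797462463379)
side lip 85-98 334
[[473.0, -132.0, 86.0], [507.0, -41.0, 89.0], [543.0, 67.0, 92.0], [630.0, 167.0, 95.0], [655.0, 227.0, 97.0]]
side high>105 274
[[464.0, -54.0, 109.0], [470.0, -11.0, 139.0], [478.0, 33.0, 172.0], [486.0, 72.0, 204.0], [496.0, 92.0, 225.0]]
normal [[0.196, -0.98, 0.026], [0.031, -0.021, -0.999], [-0.98, -0.196, -0.027]] [779.89993022 604.57747569  44.13401348]
```

View pics/crops.png

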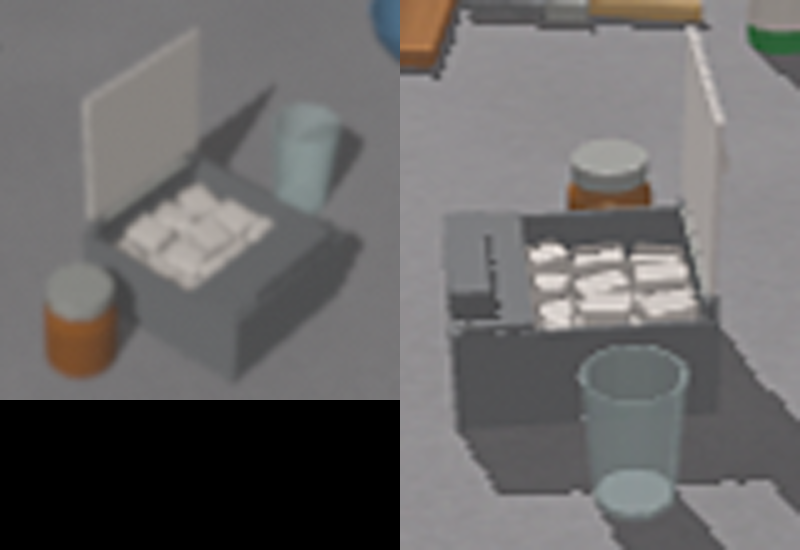

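The flap stands nearly upright and is hinged on the robot side. The box is yawed about +0.19 rad, with the lip on the far side. Next: a precise frame, plus the neighbours.

```bash
python3 - <<'E'
from h import *
ws,wd=np.load("scene0.npy"),np.load("side0.npy")
rs,rd=np.load("scene0_rgb.npy"),np.load("side0_rgb.npy")
psi=.19;e=np.array([np.cos(psi),np.sin(psi)]);n=np.array([-e[1],e[0]])
def rep(k,p):
    a=p[:,:2]@e;b=p[:,:2]@n
    print(k,len(p),"along",np.percentile(a,[1,5,50,95,99]).round(1),"across",np.percentile(b,[1,5,50,95,99]).round(1),"z",np.percentile(p[:,2],[1,50,99]).round(1))
for k,W in(("scene",ws[150:250,285:385]),("side",wd[170:280,280:360])):
    x,y,z=W[...,0],W[...,1],W[...,2]
    near=(abs(W[...,:2]@n-(-75))<95)
    for zz in((110,140),(140,170),(170,200),(200,235)): rep(k+f" flap{zz}",W[(z>zz[0])&(z<zz[1])&near])
    a=W[...,:2]@e;b=W[...,:2]@n
    rep(k+" lip",W[(z>88)&(z<97)&(a>600)&near&(b<0)&(b>-150)])
    rep(k+" ledge",W[(z>74)&(z<84)&(a>600)&near])
    rep(k+" rim",W[(z>71)&(z<79)&(a>470)&(a<670)&(abs(b+75)<95)])
# soap, jar by colour
for k,w,r in(("scene",ws,rs),("side",wd,rd)):
    hsv=cv2.cvtColor(r,cv2.COLOR_RGB2HSV)
    for nm,lo,hi in(("green",(50,120,40),(75,255,255)),("amber",(5,150,60),(18,255,255))):
        m=cv2.inRange(hsv,lo,hi)>0; m&=(w[...,2]>20)&(w[...,2]<185)&(w[...,0]<700)&(w[...,1]<0)
        if m.sum()>5: print(k,nm,m.sum(),np.nanmedian(w[m],0).round())
E
```

```text
scene flap(110, 140) 180 along [475.6 476.7 479.6 482.4 483.3] across [-152.2 -147.6  -83.   -11.9   -2. ] z [110.1 124.9 139.6]
scene flap(140, 170) 195 along [475.2 476.  479.  481.6 483. ] across [-149.6 -146.5  -78.9   -6.6    1.3] z [140.1 154.6 170. ]
scene flap(170, 200) 198 along [474.3 475.4 478.2 480.8 482. ] across [-149.9 -148.   -78.7   -7.6    0.7] z [170.6 185.8 199.3]
scene flap(200, 235) 162 along [472.  474.  477.3 480.6 481.5] across [-1.501e+02 -1.460e+02 -7.920e+01 -7.100e+00  1.000e-01] z [200.2 211.5 221.5]
scene lip 169 along [625.8 627.  641.9 654.1 655.1] across [-130.9 -126.8  -76.5  -28.3  -23.2] z [88.1 91.7 95.8]
scene ledge 237 along [600.4 601.4 617.2 654.  655. ] across [-155.  -152.4 -106.5   -4.3    0.5] z [74.2 77.9 83.6]
scene rim 310 along [477.7 480.5 607.5 653.1 655. ] across [-157.9 -156.2 -106.6    1.8    3.8] z [71.1 75.5 78.9]
side flap(110, 140) 59 along [474.7 475.2 476.7 477.5 477.7] across [-150.  -147.5  -62.8   -0.8    0.6] z [111.3 124.3 139.3]
side flap(140, 170) 58 along [461.8 472.2 476.1 476.9 477.1] across [-139.3 -128.2  -50.5    0.9    2.9] z [141.1 155.5 168.8]
side flap(170, 200) 74 along [460.5 461.7 475.4 476.3 476.5] across [-139.6 -134.5  -53.8   -0.2    4.2] z [170.1 183.7 199.9]
side flap(200, 235) 72 along [470.  471.2 474.6 475.5 475.7] across [-145.8 -141.7  -63.8   -0.2    2.7] z [202.2 218.2 226.5]
side lip 99 along [623.4 624.4 638.1 649.4 650.7] across [-132.6 -123.   -68.5  -22.2  -18.3] z [89.9 95.4 96.9]
side ledge 200 along [600.8 602.1 616.2 645.3 648.8] across [-149.7 -137.7  -30.9    4.6    8.1] z [74.6 81.3 83.9]
side rim 204 along [473.7 484.1 559.7 642.6 648.8] across [-157.5 -155.2    0.2    7.1    9.2] z [71.2 75.4 79. ]
scene green 265 [ 457. -509.  120.]
scene amber 119 [ 582. -136.   47.]
side green 158 [ 435. -484.  117.]
side amber 11 [577. -97.  60.]
```

```bash
cat > plan.py <<'E'
# usage: plan.py a z [step_mm] [nrows]: rows to bring TCP to box-frame (along a, across b=-76, height z), tool x along box x, tool down
import sys
from h import *
a,z=map(float,sys.argv[1:3]); step=float(sys.argv[3]) if len(sys.argv)>3 else 45; N=int(sys.argv[4]) if len(sys.argv)>4 else 5
psi=.19;e=np.array([np.cos(psi),np.sin(psi),0]);n=np.array([-e[1],e[0],0]);d=np.array([0,0,-1.])
T=a*e-76*n; T[2]=z
G=R.from_matrix(np.array([e,-n,d]).T)
o=observe();p=np.array(o["eef_pos"]);r=R.from_rotvec(o["eef_rot"])
print("t",round(o["time"],2),"a,b,z",(p@e).round(1),(p@n).round(1),p[2].round(1),"F",(o["force"]@e).round(1),(o["force"]@n).round(1),o["force"][2].round(1),"open",round(o["opening"],3))
for i in range(N):
    D=T-p;L=np.linalg.norm(D); D=D*min(1,step/max(L,1e-9))
    v=(r.inv()*G).as_rotvec(); v*=min(1,.14/max(np.linalg.norm(v),1e-9))
    print([np.round(r.inv().apply(D)/10,2).tolist(),np.round(v,3).tolist()],end=", ")
    p=p+D; r=r*R.from_rotvec(v)
print("\nleft",np.round(T-p,1),np.round((r.inv()*G).magnitude(),3))
E
python3 plan.py 425 290
```

```text
t 0.1 a,b,z 173.7 -625.7 204.6 F 0.5 -0.0 0.8 open 1.003
[[-3.41, -2.87, -0.62], [-0.0, 0.0, -0.14]], [[-2.98, -3.32, -0.62], [-0.0, 0.0, -0.14]], [[-2.48, -3.7, -0.63], [-0.0, 0.0, -0.14]], [[-1.94, -4.01, -0.63], [-0.0, 0.0, -0.14]], [[-1.37, -4.24, -0.63], [-0.0, 0.0, -0.14]], 
left [ 90.2 370.8  53.9] 0.6
```

Request:
{"op": "jog_arm", "data": {"targets": [[[0,0,-4.0],[0,0,0]],[[0,0,-4.0],[0,0,0]]], "grip": -0.49}}

```text
time: 0.3
eef_pos: [286.8, -577.7, 279.2]
eef_rot: [-2.663, 1.651, 0.024]
force: [0.6, -1.1, 0.1]
opening: 0.865
```

```bash
python3 plan.py 425 290
```

```text
t 0.3 a,b,z 172.5 -621.5 279.2 F 0.4 -1.2 0.1 open 0.865
[[-3.43, -2.91, -0.02], [-0.001, 0.002, -0.14]], [[-2.99, -3.36, -0.03], [-0.001, 0.002, -0.14]], [[-2.49, -3.75, -0.04], [-0.001, 0.002, -0.14]], [[-1.94, -4.06, -0.05], [-0.001, 0.002, -0.14]], [[-1.36, -4.29, -0.06], [-0.001, 0.002, -0.14]], 
left [ 90.7 365.    6.8] 0.6
```

Request:
{"op": "jog_arm", "data": {"targets": [[[-3.4,-2.9,0],[0,0,-0.14]],[[-3.0,-3.4,0],[0,0,-0.14]],[[-2.5,-3.7,0],[0,0,-0.14]],[[-1.9,-4.0,0],[0,0,-0.14]],[[-1.4,-4.3,0],[0,0,-0.14]]]}}

```text
time: 0.8
eef_pos: [338.7, -362.2, 283.9]
eef_rot: [-3.08, 0.616, 0.009]
force: [0.6, -0.0, -0.4]
opening: 0.438
```

```bash
python3 plan.py 425 290
```

```text
t 0.8 a,b,z 264.2 -419.7 283.9 F 0.6 -0.2 -0.4 open 0.438
[[-0.66, -4.45, -0.07], [-0.0, 0.001, -0.14]], [[-0.03, -4.5, -0.07], [-0.0, 0.001, -0.14]], [[0.6, -4.46, -0.07], [-0.0, 0.001, -0.14]], [[1.21, -4.33, -0.07], [-0.0, 0.001, -0.14]], [[1.8, -4.12, -0.07], [-0.0, 0.0, -0.025]], 
left [ 37.9 149.8   2.5] 0.0
```

Request:
{"op": "jog_arm", "data": {"targets": [[[-0.7,-4.5,0],[0,0,-0.14]],[[0,-4.5,0],[0,0,-0.14]],[[0.6,-4.5,0],[0,0,-0.14]],[[1.2,-4.3,0],[0,0,-0.14]],[[1.8,-4.1,0],[0,0,-0.02]]]}}

```text
time: 1.3
eef_pos: [390.8, -133.6, 283.6]
eef_rot: [-3.122, -0.332, 0.01]
force: [1.7, -0.3, -0.7]
opening: 0.253
```

```bash
python3 plan.py 425 290
```

```text
t 1.3 a,b,z 358.5 -205.0 283.6 F 1.6 -0.6 -0.7 open 0.253
[[2.14, -3.95, -0.2], [-0.003, 0.006, 0.022]], [[2.06, -4.0, -0.2], [0.0, -0.0, 0.0]], [[2.06, -4.0, -0.2], [0.0, 0.0, -0.0]], [[0.47, -0.91, -0.05], [0.0, 0.0, -0.0]], [[0.0, 0.0, 0.0], [-0.0, 0.0, -0.0]], 
left [0. 0. 0.] 0.0
```

Request:
{"op": "jog_arm", "data": {"targets": [[[2.1,-4.0,0],[0,0,0.02]],[[2.1,-4.0,0],[0,0,0]],[[2.0,-4.0,0],[0,0,0]],[[0.5,-1.0,0],[0,0,0]],[[0,0,0],[0,0,0]]]}}

```text
time: 1.8
eef_pos: [431.0, 19.3, 283.5]
eef_rot: [-3.122, -0.316, 0.008]
force: [0.8, -0.4, 0.6]
opening: 0.256
```

```bash
python3 plan.py 425 195; python3 -c "
from h import *
L=[]
for n in('scene','side','wrist'):
    s=snapshot(n); c=s['pixels'][:,:,::-1]
    c={'scene':c[90:260,240:440],'side':c[150:290,240:400],'wrist':c}[n]
    L.append(cv2.resize(c,(400,340) if n!='wrist' else (544,340),interpolation=cv2.INTER_CUBIC))
cv2.imwrite('pics/m1.png',cv2.resize(np.hstack(L),(800,202)))
cv2.imwrite('pics/m1.png',np.vstack([np.hstack(L[:2])[:, :800],np.hstack([L[2],np.zeros((340,256,3),np.uint8)])])[:600])"
```

```text
t 1.8 a,b,z 426.9 -62.4 283.5 F 0.7 -0.5 0.6 open 0.256
[[-0.08, 0.7, 4.44], [-0.004, 0.005, 0.012]], [[-0.1, 0.68, 4.41], [0.0, -0.0, -0.0]], [[0.0, 0.0, 0.0], [-0.0, -0.0, -0.0]], [[0.0, 0.0, 0.0], [-0.0, -0.0, -0.0]], [[0.0, 0.0, 0.0], [0.0, -0.0, -0.0]], 
left [0. 0. 0.] 0.0
```

View pics/m1.png

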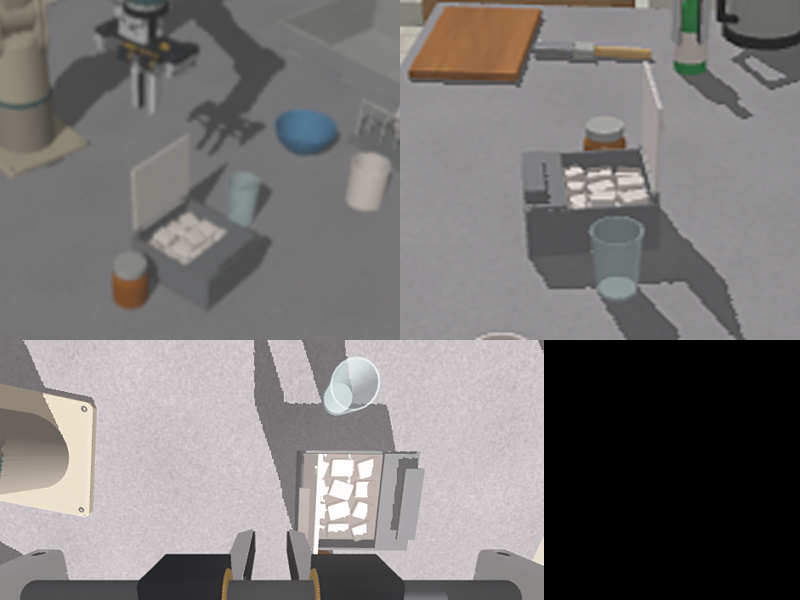

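The gripper is behind the flap with the fingers 24 mm apart. The wrist view shows the flap edge-on at ~(320,500) and the lip on the far side at ~(410,510). Now I'll go down behind the flap.

Request:
{"op": "jog_arm", "data": {"targets": [[[-0.1,0.7,4.4],[0,0,0.01]],[[-0.1,0.7,4.4],[0,0,0]],[[0,0,0],[0,0,0]]]}}

```text
time: 2.25
eef_pos: [432.1, -3.3, 194.6]
eef_rot: [3.129, 0.278, -0.002]
force: [0.2, -0.1, 0.5]
opening: 0.255
```

```bash
python3 plan.py 451 193 20 3;python3 plan.py 490 187 20 4
```

```text
t 2.25 a,b,z 423.7 -84.8 194.6 F 0.2 -0.1 0.5 open 0.255
[[1.89, -0.64, 0.11], [0.0, 0.002, -0.013]], [[0.83, -0.27, 0.05], [0.0, 0.0, 0.0]], [[0.0, 0.0, 0.0], [-0.0, -0.0, 0.0]], 
left [0. 0. 0.] 0.0
t 2.25 a,b,z 423.7 -84.8 194.6 F 0.2 -0.1 0.5 open 0.255
[[1.97, -0.29, 0.22], [0.0, 0.002, -0.013]], [[1.97, -0.26, 0.23], [0.0, 0.0, 0.0]], [[1.97, -0.26, 0.23], [-0.0, -0.0, 0.0]], [[0.72, -0.1, 0.08], [-0.0, -0.0, 0.0]], 
left [0. 0. 0.] 0.0
```

Request:
{"op": "jog_arm", "data": {"targets": [[[1.9,-0.6,0.1],[0,0,-0.01]],[[0.9,-0.3,0.1],[0,0,0]],[[1.9,0,0.3],[0,0,0]],[[1.9,0,0.4],[0,0,0]],[[0,0,0],[0,0,0]]]}}

```text
time: 2.75
eef_pos: [497.4, 13.2, 190.8]
eef_rot: [3.126, 0.278, -0.002]
force: [-0.5, -0.3, 0.3]
opening: 0.254
```

```bash
python3 plan.py 524 168 20 4
```

```text
t 2.75 a,b,z 490.9 -81.0 190.8 F -0.5 -0.2 0.3 open 0.254
[[1.63, -0.27, 1.12], [0.003, 0.001, -0.012]], [[1.64, -0.25, 1.13], [0.0, 0.0, -0.0]], [[0.04, -0.01, 0.03], [-0.0, 0.0, 0.0]], [[0.0, 0.0, 0.0], [-0.0, 0.0, 0.0]], 
left [0. 0. 0.] 0.0
```

Request:
{"op": "jog_arm", "data": {"targets": [[[1.5,-0.2,1.1],[0,0,0]],[[1.6,-0.2,1.2],[0,0,0]],[[1.2,0,1.5],[0,0,0]],[[1.0,0,1.6],[0,0,0]],[[0,0,0],[0,0,0]]]}}

```text
time: 3.25
eef_pos: [549.7, 23.3, 142.6]
eef_rot: [3.123, 0.271, 0.007]
force: [0.3, -0.4, -0.3]
opening: 0.254
```

```bash
python3 plan.py 558 111 20 5; python3 - <<'E'
from h import *
s=snapshot("side");t=snapshot("scene")
cv2.imwrite("pics/m2.png",np.hstack([cv2.resize(x["pixels"][v:v+120,u:u+120,::-1],(400,400),interpolation=cv2.INTER_CUBIC) for x,u,v in((s,265,150),(t,280,130))]))
E
```

```text
t 3.25 a,b,z 544.2 -80.9 142.6 F 0.2 -0.5 -0.3 open 0.254
[[0.78, -0.31, 1.82], [0.007, -0.004, -0.017]], [[0.59, -0.21, 1.35], [-0.0, -0.0, -0.0]], [[0.0, 0.0, 0.0], [0.0, 0.0, 0.0]], [[0.0, 0.0, 0.0], [-0.0, -0.0, 0.0]], [[0.0, 0.0, 0.0], [0.0, 0.0, 0.0]], 
left [0. 0. 0.] 0.0
```

View pics/m2.png

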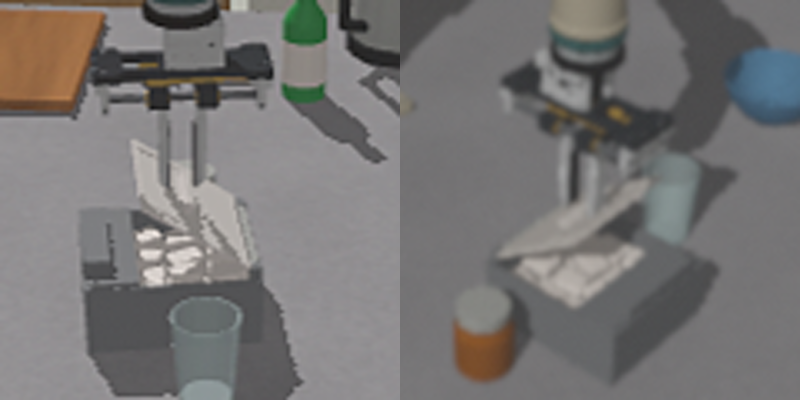

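The flap follows the front finger at about 35° in both views, and the ridge sits behind that finger. I'll continue down.

Request:
{"op": "jog_arm", "data": {"targets": [[[0.7,-0.2,1.6],[0,0,0]],[[0.6,-0.2,1.5],[0,0,0]],[[0.2,0,1.0],[0,0,0]],[[0.0,0,0.6],[0,0,0]],[[0,0,0],[0,0,0]]]}}

```text
time: 3.85
eef_pos: [565.5, 29.1, 96.1]
eef_rot: [3.122, 0.269, 0.015]
force: [-0.4, 0.0, 1.1]
opening: 0.252
```

```bash
python3 plan.py 561 84 5 5; python3 - <<'E'
from h import *
s=snapshot("side");t=snapshot("scene")
cv2.imwrite("pics/m3.png",np.hstack([cv2.resize(x["pixels"][v:v+90,u:u+90,::-1],(400,400),interpolation=cv2.INTER_CUBIC) for x,u,v in((s,275,170),(t,295,140))]))
E
```

```text
t 3.85 a,b,z 560.9 -78.2 96.1 F -0.4 0.1 1.1 open 0.252
[[-0.0, -0.09, 0.49], [0.009, -0.009, -0.018]], [[0.01, -0.09, 0.49], [0.0, -0.0, 0.0]], [[0.0, -0.04, 0.22], [-0.0, 0.0, 0.0]], [[0.0, 0.0, 0.0], [-0.0, -0.0, 0.0]], [[0.0, 0.0, 0.0], [0.0, 0.0, 0.0]], 
left [0. 0. 0.] 0.0
```

View pics/m3.png

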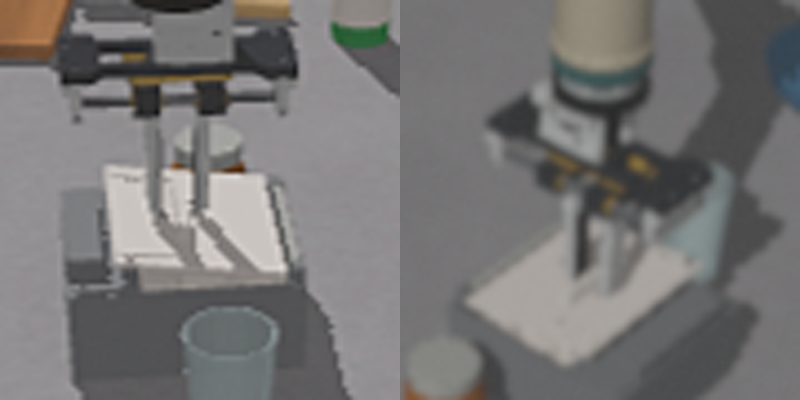

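The flap is nearly flat (~6°), with the ridge between the fingers and the edge short of the lip. Now I'll press gently to contact.

Request:
{"op": "jog_arm", "data": {"targets": [[[0,0,0.5],[0.01,-0.01,-0.02]],[[0,0,0.4],[0,0,0]],[[0,0,0.3],[0,0,0]],[[0,0,0],[0,0,0]]]}}

```text
time: 4.35
eef_pos: [566.4, 29.1, 84.8]
eef_rot: [-3.125, -0.303, -0.0]
force: [0.3, -0.6, 1.3]
opening: 0.257
```

```bash
python3 plan.py 561 83 5 1; python3 - <<'E'
from h import *
psi=.19;e=np.array([np.cos(psi),np.sin(psi)]);n=np.array([-e[1],e[0]])
for k in("scene","side"):
    s=snapshot(k);w=cloud(s);hsv=cv2.cvtColor(s["pixels"],cv2.COLOR_RGB2HSV)
    a=w[...,:2]@e;b=w[...,:2]@n;z=w[...,2]
    for lo,hi in((490,540),(595,612),(612,624),(628,650)):
        m=(a>lo)&(a<hi)&(abs(b+76)<40)&(z<110)&(z>60); print(k,lo,hi,m.sum(),np.nanmedian(z[m]).round(1),"V",np.median(hsv[m][:,2]))
    m=(hsv[...,2]>140)&(hsv[...,1]<40)&(abs(b+76)<70)&(a>480)&(a<660)&(z<97)&(z>76); print("white a max",np.percentile(a[m],[95,98,99.5]).round(1))
E
```

```text
t 4.35 a,b,z 561.7 -78.4 84.8 F 0.2 -0.7 1.3 open 0.257
[[-0.07, -0.24, 0.18], [-0.002, -0.0, 0.003]], 
left [0. 0. 0.] 0.0
scene 490 540 145 82.2 V 172.0
scene 595 612 71 83.9 V 172.0
scene 612 624 34 84.9 V 157.0
scene 628 650 99 92.1 V 101.0
white a max [615.1 617.6 619.6]
side 490 540 168 87.1 V 205.0
side 595 612 57 88.4 V 206.0
side 612 624 42 84.6 V 113.0
side 628 650 75 96.2 V 128.0
white a max [611.3 614.5 615.7]
```

Flat: the edge is at ~618 (lip edge at 625) and its top is at ~84, below the lip's underside. I'll push forward along the box x with a slight press.

Request:
{"op": "jog_arm", "data": {"targets": [[[0.4,0,0.15],[0,0,0]],[[0.5,0,0.1],[0,0,0]],[[0.4,0,0.1],[0,0,0]],[[0,0,0.1],[0,0,0]]]}}

```text
time: 4.85
eef_pos: [570.9, 29.9, 83.5]
eef_rot: [3.124, 0.303, -0.027]
force: [0.3, 0.1, 5.7]
opening: 0.257
```

```bash
python3 plan.py 588 83.5 5 5
```

```text
t 4.85 a,b,z 566.2 -78.4 83.5 F 0.3 0.1 5.7 open 0.257
[[0.5, -0.05, -0.01], [0.002, 0.018, 0.003]], [[0.5, -0.05, -0.0], [0.0, -0.0, -0.0]], [[0.5, -0.05, -0.0], [0.0, 0.0, 0.0]], [[0.5, -0.05, -0.0], [-0.0, -0.0, 0.0]], [[0.19, -0.02, -0.0], [0.0, 0.0, 0.0]], 
left [0. 0. 0.] 0.0
```

Request:
{"op": "jog_arm", "data": {"targets": [[[0.8,0,0],[0,0.02,0]],[[0.8,0,0],[0,0,0]],[[0.6,0,0],[0,0,0]],[[0,0,0],[0,0,0]]]}}

```text
time: 5.25
eef_pos: [589.3, 33.5, 83.4]
eef_rot: [3.123, 0.302, -0.011]
force: [-2.1, -0.7, 4.9]
opening: 0.256
```

```bash
python3 plan.py 588 83.5 5 1
```

```text
t 5.25 a,b,z 585.0 -78.4 83.4 F -2.2 -0.2 4.9 open 0.256
[[0.3, -0.24, -0.01], [0.003, 0.007, 0.003]], 
left [0. 0. 0.] 0.0
```

Request:
{"op": "jog_arm", "data": {"targets": [[[0.5,0,0],[0,0.01,0]],[[0.4,0,0],[0,0,0]],[[0,0,0],[0,0,0]]]}}

```text
time: 5.55
eef_pos: [592.7, 34.1, 83.5]
eef_rot: [3.121, 0.301, -0.019]
force: [-0.9, -0.3, 2.5]
opening: 0.257
```

```bash
python3 plan.py 590 83.5 5 1; python3 - <<'E'
from h import *
psi=.19;e=np.array([np.cos(psi),np.sin(psi)]);n=np.array([-e[1],e[0]])
for k in("scene","side"):
    s=snapshot(k);w=cloud(s);hsv=cv2.cvtColor(s["pixels"],cv2.COLOR_RGB2HSV)
    a=w[...,:2]@e;b=w[...,:2]@n;z=w[...,2]
    for b0,b1 in((-151,-134),(-128,-24),(-18,-1)):
        m=(hsv[...,2]>130)&(hsv[...,1]<40)&(b>b0)&(b<b1)&(a>480)&(a<660)&(z<90)&(z>76); print(k,b0,m.sum(),"white a max",np.percentile(a[m],[95,98,99.5]).round(1))
    m=(a>600)&(a<660)&(z>88)&(z<97)&(abs(b+76)<50);print("lip",np.percentile(a[m],[2,50,98]).round(1))
    c=s["pixels"][:,:,::-1]; u,v=(275,170) if k=="side" else (295,140)
    cv2.imwrite(f"pics/c_{k}.png",cv2.resize(c[v:v+90,u:u+90],(400,400),interpolation=cv2.INTER_CUBIC))
cv2.imwrite("pics/m4.png",np.hstack([cv2.imread(f"pics/c_{k}.png") for k in("side","scene")]))
E
```

```text
t 5.55 a,b,z 588.4 -78.5 83.5 F -1.0 -0.1 2.5 open 0.257
[[0.16, -0.25, -0.01], [0.005, 0.012, 0.003]], 
left [0. 0. 0.] 0.0
scene -151 134 white a max [634.6 636.6 639.5]
scene -128 387 white a max [616.1 620.1 625.5]
scene -18 22 white a max [630.  630.9 631.4]
lip [614.3 641.  654.8]
side -151 46 white a max [617.1 624.4 644.1]
side -128 371 white a max [615.5 617.9 619.5]
side -18 108 white a max [630.2 634.3 644.9]
lip [603.9 633.5 650.1]
```

View pics/m4.png

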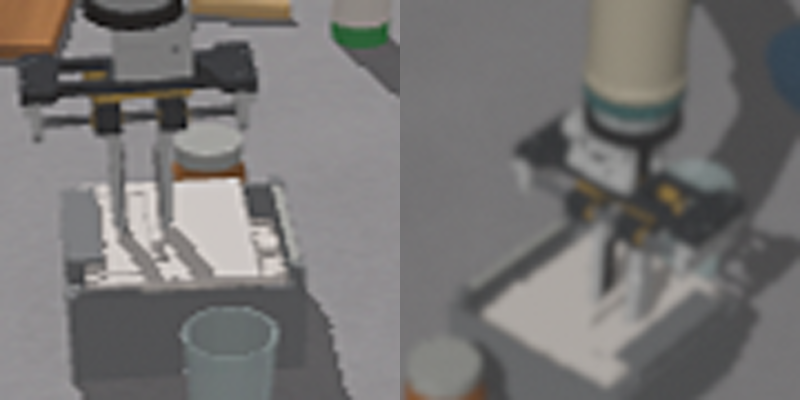

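Both views show the flap's sides passing beside and under the dark lip, with the edge at ~634–638 against 618 before. I'll push a little more towards the stop and then lift away.

Request:
{"op": "jog_arm", "data": {"targets": [[[0.4,0,0.05],[0,0.01,0]],[[0.3,0,0],[0,0,0]],[[0,0,0],[0,0,0]]]}}

```text
time: 5.95
eef_pos: [592.6, 34.1, 83.6]
eef_rot: [3.119, 0.3, -0.029]
force: [-0.8, -1.2, 1.8]
opening: 0.256
```

```bash
python3 plan.py 590 83.5 5 1
```

```text
t 5.95 a,b,z 588.4 -78.4 83.6 F -1.0 -1.0 1.8 open 0.256
[[0.16, -0.24, 0.0], [0.007, 0.019, 0.002]], 
left [0. 0. 0.] 0.0
```

Request:
{"op": "jog_arm", "data": {"targets": [[[0.7,0,0],[0,0.02,0]],[[0.7,0,0],[0,0,0]],[[0,0,0],[0,0,0]]]}}

```text
time: 6.25
eef_pos: [592.4, 34.1, 83.7]
eef_rot: [3.115, 0.299, -0.045]
force: [2.3, 0.7, 2.2]
opening: 0.255
```

```bash
python3 plan.py 590 83.5 5 1
```

```text
t 6.25 a,b,z 588.2 -78.4 83.7 F 2.4 0.3 2.2 open 0.255
[[0.18, -0.24, 0.02], [0.01, 0.029, 0.001]], 
left [0. 0. 0.] 0.0
```

The flap has reached its stop: the tool tilts slightly instead of advancing. I'll ease off the ridge and lift away.

Request:
{"op": "jog_arm", "data": {"targets": [[[-0.3,0,-0.3],[0,0,0]],[[0,0,-1.5],[0,0,0]],[[0,0,-4],[0,0,0]],[[0,0,-5],[0,0,0]],[[0,0,-5],[0,0,0]]]}}

```text
time: 6.75
eef_pos: [594.5, 36.1, 241.7]
eef_rot: [3.117, 0.301, -0.052]
force: [1.4, -1.0, -0.4]
opening: 0.253
```

Request:
{"op": "jog_arm", "data": {"targets": [[[-4,0,-3],[0,0,0]],[[-4,0,0],[0,0,0]],[[-4,0,0],[0,0,0]],[[0,0,0],[0,0,0]],[[0,0,0],[0,0,0]]]}}

```text
time: 7.25
eef_pos: [486.3, 16.3, 288.8]
eef_rot: [3.118, 0.302, -0.001]
force: [0.7, -0.3, -0.9]
opening: 0.256
```

```bash
python3 plan.py 480 240 5 1; python3 - <<'E'
from h import *
psi=.19;e=np.array([np.cos(psi),np.sin(psi)]);n=np.array([-e[1],e[0]])
for k in("scene","side"):
    s=snapshot(k);w=cloud(s);hsv=cv2.cvtColor(s["pixels"],cv2.COLOR_RGB2HSV)
    a=w[...,:2]@e;b=w[...,:2]@n;z=w[...,2]; near=(b>-160)&(b<5)&(z<110)
    for b0,b1 in((-151,-134),(-18,-1)):
        m=(hsv[...,2]>130)&(hsv[...,1]<40)&(b>b0)&(b<b1)&(a>480)&(a<660)&(z<92)&(z>76); print(k,b0,m.sum(),"white a max",np.percentile(a[m],[95,98]).round(1))
    for lo,hi in((495,545),(570,620),(630,650)):
        m=near&(a>lo)&(a<hi)&(abs(b+76)<45)&(z>70); print("z",lo,np.median(z[m]).round(1))
    m=near&(z>70)&(a>450)&(a<700); print("box a",np.percentile(a[m],[1,99]).round(1),"b",np.percentile(b[m],[1,99]).round(1))
    c=s["pixels"][:,:,::-1]; u,v=(265,160) if k=="side" else (285,130)
    cv2.imwrite(f"pics/d_{k}.png",cv2.resize(c[v:v+110,u:u+110],(400,400),interpolation=cv2.INTER_CUBIC))
cv2.imwrite("pics/m5.png",np.hstack([cv2.imread(f"pics/d_{k}.png") for k in("side","scene")]))
E
```

```text
t 7.25 a,b,z 480.6 -75.8 288.8 F 0.7 -0.4 -0.9 open 0.256
[[-0.01, -0.0, 0.5], [0.009, 0.001, 0.003]], 
left [ -0.5  -0.3 -43.8] 0.0
scene -151 124 white a max [632.9 636.4]
scene -18 90 white a max [631.7 634.8]
z 495 83.2
z 570 87.6
z 630 92.0
box a [477.4 654.6] b [-155.6   -0.7]
side -151 56 white a max [614.3 620.7]
side -18 96 white a max [625.8 635.6]
z 495 88.4
z 570 91.6
z 630 96.0
box a [473.5 649.5] b [-151.9    4.4]
```

View pics/m5.png

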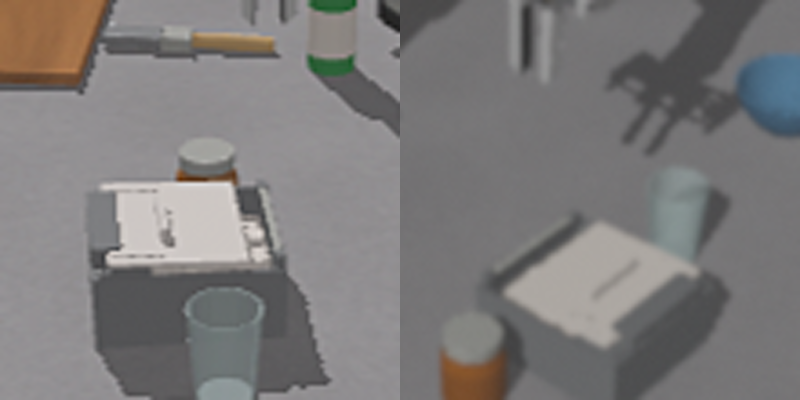

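The flap stays down with no contact. It slopes ~0.04–0.06 rad up to the lip's underside, its edge is at ~635 (≥10 mm beneath the lip edge at 625), and the box hasn't moved.

```bash
python3 -c "
from cell import job_done; print(job_done())"
```

```text
the job is handed in; nothing more can be done
None
```

The tablet box is closed and the job is handed in at about 7.3 s on the robot's clock; no verdict was reported. I straddled the ridge with the fingers 24 mm apart and folded the flap over from behind with the front finger. I then pressed it flat (2–6 N) and pushed the ridge with the rear finger until the flap would go no further. After that I lifted the fingers clear and drew the arm back.

**Last checks, with the fingers away:**
- **Flap:** it stays shut by itself. The scene and side views put its slope at 0.06 and 0.04 rad from coarse depth, against the 0.04 expected when tucked and the 0.065 limit.
- **Tuck:** the scene view puts the flap's edge at about 635–636 mm along the box axis. It started at 618 and the lip edge is at 625, so it has slid out about 17 mm and sits about 10 mm beneath the lip. At the last push the tool tilted instead of advancing, which fits the flap being at its stop.
- **Box:** it is within about 1 mm of its starting place, measured in both views.
- **Surroundings:** the tumbler and jar stand where they were by eye. I did not measure them, nor recheck the mug.

**Disagreements:**
- The side view reads heights about 4 mm higher and lengths about 4 mm shorter than the scene view.
- Its edge reading on the jar side (621 mm) was unreliable because few pixels were visible there; its other side gave 635.6 mm.

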